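Wind open the boot-drying vent

TASK

Open the drying vent on the bench: lift the loose crank out of the wooden spool, lower it into the vent's winder well and feel for the hidden square stub, gently, until the crank is fully home, then wind it anticlockwise (seen from above) until the flap stands up at about 70 degrees, short of its stop. Move the flap by the crank alone, never pressing hard or touching the vent with the gripper, leave the other things where they are, and leave the crank standing seated in the well.

Things in the scene. Friction and masses are not known exactly. Their poses are not given: they have to be found in the camera images.
- vent: The fixed boot-drying vent: a grey steel box 270 long (its x), 130 wide (y), 70 mm high. Origin on the bench straight below the winder well; z up; the box reaches from x = -55 to +215 mm, its flap and grille lie at x = 90 to 205 mm.
- well (a point): Centre of the mouth of the winder well in the vent's top, 70 mm above the bench: a round upright hole 43.5 mm across and 58 mm deep, hidden by a black brush seal that gives no resistance.
- stub_top (a point): Centre of the flat top, 34 mm above the bench, of the hidden square steel stub on the well's axis: 24 mm across flats, 22 mm tall. Which way its flats point is UNKNOWN, differs each time and is not shown by this frame (which is the vent's); it repeats every 90 degrees.
- well_floor (a point): Centre of the well's floor, 12 mm above the bench, where the stub stands. The stub turns stiffly (about 0.1 N m) and stays where left; the winder is greased: a crank pressed on its top with some 5 N and turned slides over it. It turns anticlockwise from above, at most 2.0 rad to a hard stop.
- flap (a joint): Opening of the vent's aluminium flap (114 x 104 x 4 mm), rad: 0 = lying shut on the vent's top, 1.5 = its stop, almost upright. Hinged along the vent's +y long edge, geared to the stub: 0.75 rad per rad of crank (70 degrees = 1.22 rad = 1.63 rad of crank). Stays where it is left.
- flap_edge (a point): Middle of the flap's free edge (104 mm from its hinge); it rises as the flap opens.
- crank: The loose steel crank, 0.25 to 0.5 kg, standing upright in the spool. Origin: centre of its open lower end; z up its shank; x towards its handle. Lower 26 mm: a square socket, 27 mm across inside, 41 mm over the outer corners; it goes on within about 7 degrees of the stub's flats. Fully home, its lower end is on the well's floor; balanced on the stub it is 22 mm higher.
- crank_boss (a point): On the crank's axis, 122 mm above its lower end: where to grip the round boss, 24 mm thick, which stands above the crank's arm from 95 to 140 mm height. The shank below is 24 mm thick too; the flat arm (16 mm wide, top at 94 mm height) reaches 75 mm out along x.
- crank_handle (a point): On the axis of the crank's upright round wooden handle, 122 mm above the crank's lower end and 65 mm from its axis: where to take the handle. It is 18 mm thick and stands from 94 to 150 mm height.
- spool: Fixed wooden spool-shaped door stop (88 mm wide) on a turntable disc (130 mm wide, 12 mm high; it does not move). Origin on the bench on the spool's axis. Top 67 mm above the bench; the crank stands in its round upright bore, 44 mm across, whose floor is 22 mm above the bench.
- cup: Bystander: blue ceramic cup, 76 mm wide, 85 mm high, loose.
- tent_peg: Bystander: aluminium tent peg, 180 mm long, 10 mm thick, loose, lying along its x.
- boot_scraper: Bystander: yellow plastic boot scraper, 160 x 90 x 34 mm, loose.
- brush: Bystander: small hand brush, lying along its x, loose.
- polish_tin: Bystander: flat steel tin, 70 mm wide, 35 mm high, loose.
- torch: Bystander: black torch, 145 mm long, 40 mm thick at the head, lying along its x, loose.
Not all that is in view belongs to the job. There is more than one size of the crank; the job needs the smallest.

How it is judged:
On the way, in this order (a step that is already met when the one before it is completed fails the run):
1. the crank is lifted out of the spool (z of crank in the frame of spool above 0.075 m), for 0.1 s.
2. the crank is fully home on the stub with the flap still down (z of crank in the frame of vent below 0.016 m and horizontal distance between crank and vent below 0.004 m and angle between crank's own z axis and vertical below 0.1 rad and value of joint flap below 0.25 rad), for 0.2 s.
3. the flap is wound up to about 70 degrees (z of crank in the frame of vent below 0.016 m and horizontal distance between crank and vent below 0.004 m and angle between crank's own z axis and vertical below 0.1 rad and value of joint flap above 1.05 rad), for 0.2 s.
At the end, for the whole second after the job is handed in: The crank stands seated in the well (lower end less than 16 mm above the bench, within 4 mm of the well's axis, tilted less than 0.10 rad), at rest, and the flap stands open between 1.05 and 1.40 rad (60 to 80 degrees) (all of step 3 and value of joint flap below 1.4 rad and linear speed of crank below 0.02 m/s); the robot touches nothing.
It fails at once if the crank is forced: more than 40 N between crank and vent (contact force between crank and vent above 40 N).
It fails at once if the robot itself pushes the vent or its flap (over 3 N) (contact force between the arm and vent above 3 N).
It fails at once if the fingers push the vent or its flap (over 3 N) (contact force between the fingers and vent above 3 N).
It fails at once if the flap is wound to its stop (over 1.46 rad) (value of joint flap above 1.46 rad).
It fails at once if a bystander is moved by more than 30 mm (distance of any of cup, tent_peg, boot_scraper, brush, polish_tin, torch from where it was at the start of the episode above 0.03 m).
It also fails if it takes over 72 s, if anything falls off the work surface, if the arm or the gripper's body presses on something with over 40 N, if the wrist force passes 120 N, or if a joint passes its speed limit or range.

ROBOT

A 7-joint arm with a two-finger parallel gripper is mounted at the origin on the work surface. World frame = base frame: x ahead of the robot, y to its left, z up, the work surface at z = 0. Lengths are in m, angles in rad, forces in N, time in s.
With the tool pointing down it reaches from about 0.425 to 0.925 m from the base axis. Payload 6.8 kg.
Tool frame: the origin (TCP) lies on the centre line of the jaws, within the pads' length; the fingertips stand 19 mm ahead of it and the grasp point (between the pads) is the TCP (bot.tcp_to_tips is the distance from the TCP to the fingertips, in m); x points along the fingers, y is the direction in which the jaws open and shut, and the axes are right-handed (so a half turn about x gives the same grasp; the last joint's range is limited). The gripper opens to 85 mm and grips with 20 to 120 N. Pads are 22 mm wide; open, the fingers measure 114 mm over their backs; the gripper's body (76 mm by 85 mm) begins 54 mm behind the grasp point. The pads swing forward as they close: fully open they stand 13 mm farther back than shut.
Start: joints at [1.188, 0.477, 0.022, 1.555, -0.011, 1.109, -0.083], TCP at [0.183, -0.65, 0.25] pointing down, gripper open.
Joint ranges: [-2.96, 2.96], [-0.34, 2.1], [-1.41, 1.46], [0.24, 2.44], [-1.37, 4.51], [0.17, 1.92], [-2.96, 2.96]. Speed limits (rad/s): [2.39, 2.39, 3.14, 3.14, 3.14, 3.14, 3.14].

INTERFACE

Orientations are given as a unit quaternion [w, x, y, z].
In Python, from station import status, eyes, bot gives the robot as it stands.
- The arm moves only by the tool apply_moves, never from a script. Its arguments are lists of equal length, an entry for each row: "travel": the shift along the tool's x, y, z in cm, a list of three; "turn": the turn, a rotation vector about the tool's x, y, z in rad, a list of three; "grip": the closure, from 0 (fully open) to 1 (shut). In form: {"travel": [[tx, ty, tz], ...], "turn": [[wx, wy, wz], ...], "grip": [grip, ...]}. A call has 1 to 8 rows; each row shifts and turns the pose as measured when the row begins, along the tool's axes as they then stand; what a row does not reach is not made up. A row lasts 1/12 s, in which the tool goes at most 41.7 mm and 7.16 degrees, less where a joint would pass 70% of its speed; a pose out of reach is approached as far as the arm can. A call is refused whole if a number of a shift passes 4.17 or a number of a turn 0.125, either way. A call with a gripper value outside its range is refused whole. The fingers move at their own pace and stop on an object; "newtons" is the grip in N (left out, the last holds). Time passes only in rows, so rows that do not move let the fingers close. It gives the time, the measured TCP pose, the force and the opening at its end, in the units of the state.
- status.get_obs(): the state, without advancing time (a new reading comes with each control period).
- eyes.read_camera(name): name is "scene" or "top" or "wrist"; returns the picture (384x512x3 uint8, red, green, blue); there is no depth.
- eyes.calibration(name): a dict with "intrinsics" (3x3 intrinsics, pixels), "distortion" ([k1, k2, p1, p2, k3] as OpenCV has them; the pictures are not rectified), "xyz" and "attitude" of the camera in the world; the wrist camera has in their place "T_tool_cam" (4x4, takes a point from camera to tool coordinates, whose origin is the TCP and whose axes are the tool frame's). Camera axes: x right, y down, z forward; pixel columns grow to the right and rows downward; lengths in m; the calibration is good to about 2 mm. A picture is of the moment at which its call begins: read the wrist's pose just before it. calibration takes no time and is no camera call.
- bot.hand_in(): hands the job in, once; it reports no verdict.
Trained networks look in the newest picture that a camera, given by its name, has taken for a name from the list of things; names that differ only in an ending like _2 or _b are one class to them, and where a whole thing is asked for, a point or a joint stands for the part that bears it (a point fixed in the world has none). Each returns a list of dicts, best first, with "score" (0 to 1); they miss things now and then, are a little off and sometimes report something else, mostly with a low value. They report only what shows in the picture. A call takes as long as a camera call. They do not tell look-alikes from the thing itself.
- eyes.masks_of(thing, camera): "region" (384x512 bool, what is visible of it) and "rect" ([left, top, right, bottom] in pixels, round what is visible of it).
The state is a dict: "t": time; "q": joint angles; "joint_vel": joint speeds; "joint_torque": joint torques, N m; "eef_pos": TCP position; "tool_rot": TCP orientation; "contact_force": force on the tool from outside, world axes, zero at the start; "torque": the same for the moment, N m; "gripper_width": opening from 0.0 (shut) to 1.0 (fully open).
Only numpy, scipy, OpenCV 4.12 (cv2) and the standard library are available. Lean on these libraries where they do the work, as an engineer would, in place of code of your own. Each camera call takes 0.05 s, during which the arm holds its last target. There are 200 camera calls.

## Working session

There is one attempt and no reset: what is moved stays moved. The work goes in short steps, Python scripts to look and compute and a tool call to move; the robot and the scene stay as the last step left them, time stands still between calls to the robot, and variables do not carry over. Pictures are saved under pics/ and viewed, about 8 in all and at most 12, crops included, and the job is handed in when it is done.

Besides the shell and the picture viewer there is one more tool, called after "Call:" as a command line: name --argument value ..., lists and objects as JSON in quotes. apply_moves: Moves the arm, as the interface text tells. Its arguments: {"type":"object","properties":{"travel":{"type":"array"},"turn":{"type":"array"},"grip":{"type":"array"},"newtons":{"type":"number"}},"required":["travel","turn","grip"]}

```bash
ls; mkdir -p pics; python3 - <<'E'
from station import status, eyes, bot
import cv2, numpy as np
o=status.get_obs(); print(o)
for n in ("scene","top"):
    im=eyes.read_camera(n); cv2.imwrite(f"pics/{n}0.png",im[:,:,::-1]); c=eyes.calibration(n); print(n,c)
    for t in ("crank","vent","spool","flap","crank_handle"):
        for d in eyes.masks_of(t,n)[:4]: print(t,round(d["score"],2),d["rect"],d["region"].sum())
print(eyes.calibration("wrist"))
a=cv2.imread("pics/scene0.png");b=cv2.imread("pics/top0.png")
E
```

```text
pics
{'t': 0.0, 'q': array([ 1.18787341,  0.47782541,  0.02235006,  1.55647381, -0.01151547,
        1.10931839, -0.08307288]), 'joint_vel': array([-0.00057075, -0.00122228, -0.00185599,  0.00197827, -0.00044184,
        0.00178425,  0.00204233]), 'joint_torque': array([ 1.70180585e-03, -5.96439922e+01,  1.60854198e+00, -2.81195515e+01,
        1.23868123e-02,  9.42999817e-03, -2.50845233e-05]), 'eef_pos': array([ 0.1830071 , -0.64911902,  0.24929949]), 'tool_rot': array([-0.09621422, -0.7003013 , -0.09752656,  0.70057797]), 'contact_force': array([-0.30346535, -0.23457222, -0.76520151]), 'torque': array([-0.00959325,  0.00871671,  0.00383155]), 'gripper_width': 1.001817622440822}
scene {'intrinsics': array([[452.94488898,   0.        , 262.77553765],
       [  0.        , 452.94488898, 189.33913367],
       [  0.        ,   0.        ,   1.        ]]), 'distortion': array([-0.1568048,  0.       ,  0.       ,  0.       ,  0.       ]), 'xyz': array([ 1.03415379, -0.87916961,  1.2732072 ]), 'attitude': array([-0.34506969,  0.89784634,  0.25610356, -0.09596782])}
crank 0.67 [247.1, 253.
[... 1154 characters left out ...]
57 [344.7, 230.8, 389.1, 267.0] 557
crank_handle 0.54 [324.8, 168.8, 355.5, 199.9] 315
{'intrinsics': array([[289.7632126 ,   0.        , 254.58572746],
       [  0.        , 289.7632126 , 191.85110224],
       [  0.        ,   0.        ,   1.        ]]), 'distortion': array([-0.05121652,  0.        ,  0.        ,  0.        ,  0.        ]), 'T_tool_cam': array([[-1.02934411e-03, -3.07676321e-01,  9.51490527e-01,
        -1.24436664e-01],
       [ 9.99999331e-01,  1.85840727e-04,  1.14191595e-03,
         9.74436791e-04],
       [-5.28166190e-04,  9.51491065e-01,  3.07675923e-01,
        -7.88331554e-02],
       [ 0.00000000e+00,  0.00000000e+00,  0.00000000e+00,
         1.00000000e+00]])}
```

```bash
python3 - <<'E'
import cv2
a=cv2.imread("pics/scene0.png");b=cv2.imread("pics/top0.png")
cv2.imwrite("pics/s1.png",cv2.resize(a[120:360,120:440],None,fx=2.5,fy=2.5,interpolation=3))
cv2.imwrite("pics/t1.png",cv2.resize(b[60:330,110:470],None,fx=2.2,fy=2.2,interpolation=3))
E
```

```text
(no output)
```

View pics/s1.png

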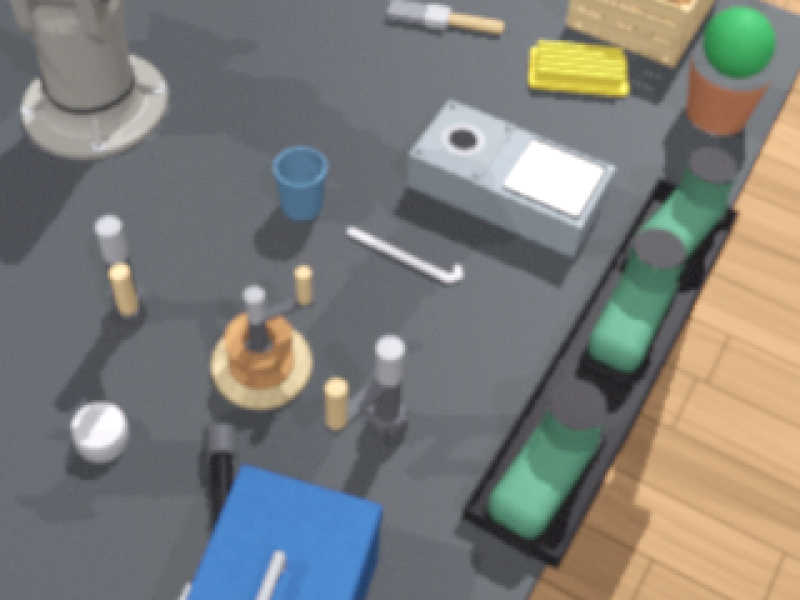

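View pics/t1.png

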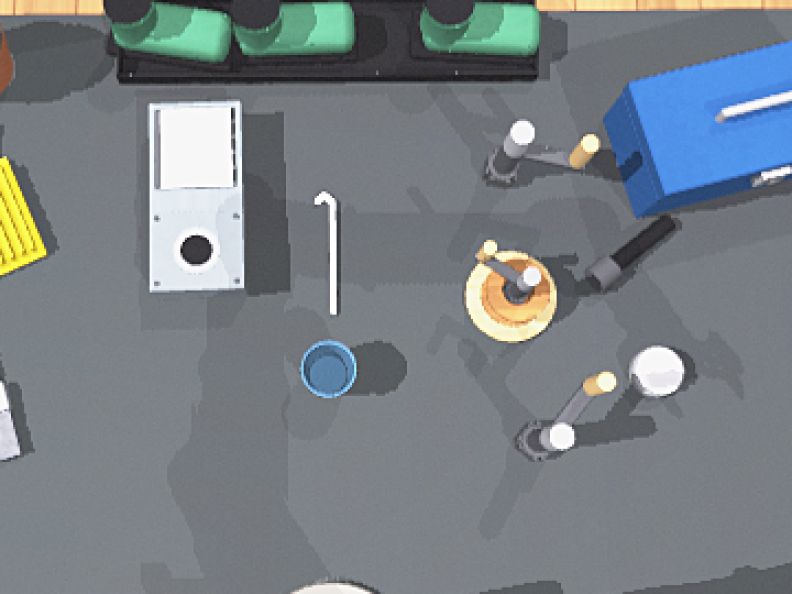

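```bash
cat > h.py <<'E'
import numpy as np, cv2
from scipy.spatial.transform import Rotation as R
from station import status, eyes, bot
def rot(q): return R.from_quat([q[1],q[2],q[3],q[0]])
def campose(n,o=None):
    c=eyes.calibration(n)
    if n!="wrist": return c,rot(c["attitude"]).as_matrix(),np.array(c["xyz"])
    o=o or status.get_obs(); Rt=rot(o["tool_rot"]).as_matrix(); T=np.array(c["T_tool_cam"])
    return c,Rt@T[:3,:3],Rt@T[:3,3]+o["eef_pos"]
def pix2w(n,uv,z,o=None):
    c,Rc,p=campose(n,o)
    x=cv2.undistortPoints(np.array([[uv]],float),c["intrinsics"],np.array(c["distortion"]))[0,0]
    d=Rc@np.array([x[0],x[1],1]); return p+d*(z-p[2])/d[2]
def w2pix(n,P,o=None):
    c,Rc,p=campose(n,o); 
    q=(np.atleast_2d(P)-p)@Rc
    return cv2.projectPoints(q,np.zeros(3),np.zeros(3),c["intrinsics"],np.array(c["distortion"]))[0][:,0]
E
python3 - <<'E'
from h import *
np.set_printoptions(precision=4,suppress=True)
t=lambda x,y:(110+x/2.2-.3,60+y/2.2-.3); s=lambda x,y:(120+x/2.5-.3,120+y/2.5-.3)
for nm,z,a,b in [("boss",.162,(531,277),(255,291)),("handle",.172,(489,247),(304,269)),("well",.07,(196,250),(463,138)),("spooldisc",.012,(511,297),(262,361))]:
    print(nm,pix2w("top",t(*a),z),pix2w("scene",s(*b),z))
for a in [(150,102),(241,101),(149,292),(243,292)]: print("ventc",pix2w("top",t(*a),.07))
for a in [(449,104),(613,168),(578,254-38),(411,158)]: print("ventc sc",pix2w("scene",s(*a),.07))
o=status.get_obs(); print(rot(o["tool_rot"]).as_matrix())
E
```

```text
boss [ 0.5073 -0.2565  0.162 ] [ 0.5071 -0.2542  0.162 ]
handle [ 0.5449 -0.2024  0.172 ] [ 0.5434 -0.201   0.172 ]
well [0.5649 0.1855 0.07  ] [0.5633 0.1872 0.07  ]
spooldisc [ 0.5066 -0.2576  0.012 ] [ 0.5089 -0.2578  0.012 ]
ventc [0.7802 0.2542 0.07  ]
ventc [0.7809 0.1249 0.07  ]
ventc [0.5063 0.2491 0.07  ]
ventc [0.5057 0.12   0.07  ]
ventc sc [0.5114 0.2391 0.07  ]
ventc sc [0.777  0.2503 0.07  ]
ventc sc [0.7709 0.1399 0.07  ]
ventc sc [0.5182 0.1117 0.07  ]
[[ 0.      0.2714 -0.9625]
 [-0.0001 -0.9625 -0.2714]
 [-1.      0.0001  0.    ]]
```

```bash
cat >> h.py <<'E'
def plan(target,yaw_deg,n,grip=0,o=None):
    """rows to bring TCP to target, tool down with tool-y at yaw_deg, n rows"""
    o=o or status.get_obs(); M=rot(o["tool_rot"]); p=np.array(o["eef_pos"])
    a=np.radians(yaw_deg); y=np.array([np.cos(a),np.sin(a),0]); x=np.array([0,0,-1.])
    T=R.from_matrix(np.c_[x,y,np.cross(x,y)]); rv=(M.inv()*T).as_rotvec()/n
    d=(np.array(target)-p)/n; tr=[]
    for i in range(n):
        tr.append([round(float(v),2) for v in M.inv().apply(d)*100]); M=M*R.from_rotvec(rv)
    print("travel",tr,"turn",[round(float(v),3) for v in rv],"max/row",np.abs(d).max())
def st():
    o=status.get_obs(); M=rot(o["tool_rot"]).as_matrix()
    print("t %.2f"%o["t"],"p",o["eef_pos"].round(4),"yaw %.2f"%np.degrees(np.arctan2(M[1,1],M[0,1])),"tilt %.4f"%np.arccos(min(1,-M[2,0])),"F",o["contact_force"].round(2),"q",o["q"].round(3),"g %.3f"%o["gripper_width"]); return o
E
python3 -c "
from h import *
plan([.507,-.256,.29],-34.8,16)"
```

```text
travel [[-0.25, -1.82, -2.62], [-0.25, -1.7, -2.69], [-0.25, -1.59, -2.76], [-0.25, -1.47, -2.83], [-0.25, -1.34, -2.89], [-0.25, -1.22, -2.94], [-0.25, -1.09, -2.99], [-0.25, -0.96, -3.04], [-0.25, -0.83, -3.08], [-0.25, -0.7, -3.11], [-0.25, -0.56, -3.14], [-0.25, -0.43, -3.16], [-0.25, -0.29, -3.17], [-0.25, -0.15, -3.18], [-0.25, -0.02, -3.19], [-0.25, 0.12, -3.18]] turn [-0.043, 0.0, -0.0] max/row 0.024606553964590668
```

Call:
apply_moves --travel '[[-0.5,-1.8,-2.6],[-0.5,-1.7,-2.7],[-0.5,-1.6,-2.8],[-0.5,-1.5,-2.8],[-0.5,-1.3,-2.9],[-0.5,-1.2,-2.9],[-0.5,-1.1,-3.0],[-0.5,-1.0,-3.0]]' --turn '[[-0.043,0,0],[-0.043,0,0],[-0.043,0,0],[-0.043,0,0],[-0.043,0,0],[-0.043,0,0],[-0.043,0,0],[-0.043,0,0]]' --grip '[0,0,0,0,0,0,0,0]'

```text
t: 1.27
eef_pos: [0.3418, -0.4514, 0.2895]
tool_rot: [-0.215, -0.672, -0.214, 0.676]
contact_force: [-0.2, -0.2, -0.6]
gripper_width: 0.997
```

```bash
python3 -c "
from h import *
st();plan([.507,-.256,.29],-34.8,9)"
```

```text
t 1.27 p [ 0.3418 -0.4514  0.2895] yaw -54.64 tilt 0.0063 F [-0.2  -0.24 -0.58] q [ 0.922  0.269 -0.137  1.767  0.047  1.11  -0.185] g 0.997
travel [[-0.02, -0.71, -2.75], [-0.02, -0.6, -2.78], [-0.02, -0.49, -2.8], [-0.02, -0.39, -2.82], [-0.01, -0.28, -2.83], [-0.01, -0.17, -2.84], [-0.01, -0.06, -2.84], [-0.01, 0.05, -2.84], [-0.01, 0.16, -2.84]] turn [-0.038, 0.001, 0.0] max/row 0.02171561988478754
```

Tracking is good. On to above the crank.

Call:
apply_moves --travel '[[0,-0.8,-3.1],[0,-0.7,-3.15],[0,-0.5,-3.15],[0,-0.4,-3.2],[0,-0.3,-3.2],[0,-0.1,-3.2],[0,0.0,-3.2],[0,0.1,-3.2]]' --turn '[[-0.043,0.001,0],[-0.043,0.001,0],[-0.043,0.001,0],[-0.043,0.001,0],[-0.043,0.001,0],[-0.043,0.001,0],[-0.043,0,0],[-0.043,0,0]]' --grip '[0,0,0,0,0,0,0,0]'

```text
t: 1.93
eef_pos: [0.5121, -0.2437, 0.293]
tool_rot: [0.334, 0.625, 0.33, -0.624]
contact_force: [1.1, -0.1, -0.4]
gripper_width: 1.001
```

```bash
python3 - <<'E'
from h import *
o=st();plan([.507,-.256,.144],-34.8,6)
im=eyes.read_camera("wrist"); im=im[:,:,::-1].copy()
for P in [(.507,-.2555,.162),(.544,-.202,.172),(.507,-.2575,.067),(.507,-.2555,.144)]:
    u=w2pix("wrist",[P],o)[0]; print(u); cv2.drawMarker(im,tuple(int(round(v)) for v in u),(0,0,255),0,10,1)
cv2.imwrite("pics/w1.png",cv2.resize(im,None,fx=1.4,fy=1.4,interpolation=3))
E
```

```text
t 1.93 p [ 0.5121 -0.2437  0.293 ] yaw -34.01 tilt 0.0068 F [ 1.12 -0.12 -0.43] q [ 0.606  0.28  -0.334  1.754  0.104  1.119 -0.355] g 1.001
travel [[2.48, 0.03, 0.21], [2.48, 0.03, 0.21], [2.48, 0.03, 0.21], [2.48, 0.04, 0.22], [2.48, 0.04, 0.22], [2.48, 0.04, 0.22]] turn [0.002, 0.0, -0.001] max/row 0.024827534051340142
[255.1424443  199.86243187]
[256.22751707 130.43257881]
[255.34755241 175.56043207]
[254.97842655 193.78138203]
```

View pics/w1.png

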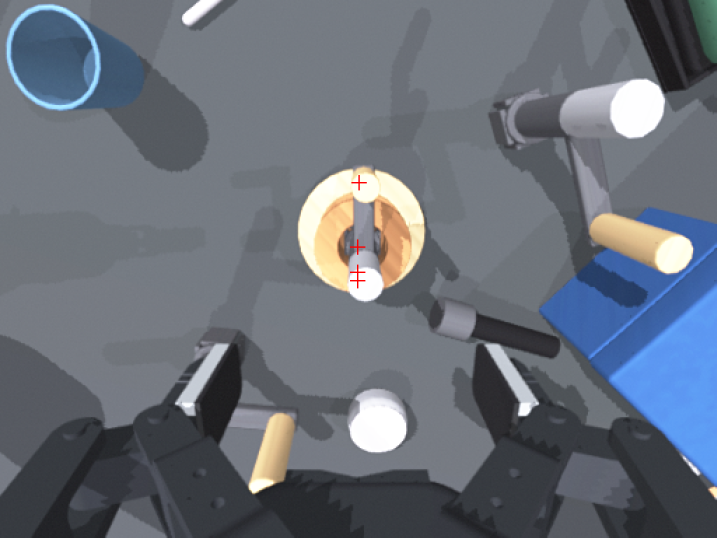

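```bash
python3 - <<'E'
from h import *
o=st()
im=eyes.read_camera("wrist"); o2=st()
g=im.astype(int); 
m=(g.min(2)>200).astype(np.uint8)
n,l,s,c=cv2.connectedComponentsWithStats(m)
for i in range(1,n):
    if s[i,4]>80 and 200<c[i,0]<320 and c[i,1]<250: print(s[i],c[i],pix2w("wrist",c[i],.162,o))
print(w2pix("wrist",[(.507,-.2555,.162),(.544,-.202,.172)],o))
E
```

```text
t 1.98 p [ 0.5168 -0.2361  0.2933] yaw -33.33 tilt 0.0083 F [3.43 4.49 0.97] q [ 0.6    0.281 -0.343  1.752  0.102  1.118 -0.356] g 1.000
t 2.03 p [ 0.515  -0.2386  0.2931] yaw -33.51 tilt 0.0072 F [-0.39  0.3  -0.03] q [ 0.602  0.281 -0.34   1.753  0.103  1.118 -0.354] g 0.997
[ 214  129   88   79 1909] [251.24044002 153.41435306] [ 0.53332339 -0.20898629  0.162     ]
[248 200  26  25 471] [260.3970276 211.9447983] [ 0.50968783 -0.26043837  0.162     ]
[[255.17508564 209.35130179]
 [257.17182398 141.80238201]]
```

```bash
python3 -c "
from h import *
st();plan([.5085,-.2575,.205],-34.8,5)"
```

```text
t 2.03 p [ 0.515  -0.2386  0.2931] yaw -33.51 tilt 0.0072 F [-0.39  0.3  -0.03] q [ 0.602  0.281 -0.34   1.753  0.103  1.118 -0.354] g 0.997
travel [[1.76, 0.09, 0.39], [1.76, 0.09, 0.39], [1.76, 0.1, 0.39], [1.76, 0.1, 0.39], [1.76, 0.1, 0.39]] turn [0.005, -0.001, -0.001] max/row 0.01762575907001242
```

Call:
apply_moves --travel '[[1.8,0.1,0.4],[1.8,0.1,0.4],[1.8,0.1,0.4],[1.8,0.1,0.4],[1.5,0.1,0.4],[0,0,0],[0,0,0]]' --turn '[[0.005,-0.001,-0.001],[0.005,-0.001,-0.001],[0.005,-0.001,-0.001],[0.005,-0.001,-0.001],[0.005,-0.001,-0.001],[0,0,0],[0,0,0]]' --grip '[0,0,0,0,0,0,0]'

```text
t: 2.62
eef_pos: [0.5103, -0.2583, 0.2053]
tool_rot: [0.33, 0.627, 0.325, -0.626]
contact_force: [-0.5, 0.2, 0.3]
gripper_width: 1.001
```

```bash
python3 - <<'E'
from h import *
o=st()
im=eyes.read_camera("wrist"); o2=st()
g=im.astype(int); 
m=(g.min(2)>200).astype(np.uint8)
n,l,s,c=cv2.connectedComponentsWithStats(m)
for i in range(1,n):
    if s[i,4]>80 and 200<c[i,0]<320: print(s[i],c[i],pix2w("wrist",c[i],.162,o))
print(w2pix("wrist",[(.507,-.2555,.162),(.544,-.202,.172)],o))
cv2.imwrite("pics/w2.png",im[:,:,::-1])
plan([.5085,-.2575,.144],-34.8,4,o=o2)
E
```

```text
t 2.62 p [ 0.5103 -0.2583  0.2053] yaw -34.81 tilt 0.0070 F [-0.48  0.15  0.28] q [ 0.609  0.373 -0.315  1.84   0.144  0.945 -0.378] g 1.001
t 2.67 p [ 0.5102 -0.2584  0.2053] yaw -34.82 tilt 0.0070 F [ 0.4  -0.66 -0.74] q [ 0.609  0.373 -0.315  1.84   0.144  0.945 -0.378] g 1.004
[ 197  113  113   97 3072] [246.10644531 142.3889974 ] [ 0.53802174 -0.21198367  0.162     ]
[236 214  37  34 981] [253.75229358 230.63302752] [ 0.5096644  -0.26046023  0.162     ]
[248 314  45  27 797] [269.17942284 327.42283563] [ 0.47440501 -0.33078589  0.162     ]
[[245.83002738 226.99847624]
 [244.06217302 123.33810029]]
travel [[1.53, -0.06, 0.0], [1.53, -0.05, 0.0], [1.53, -0.05, 0.0], [1.53, -0.05, 0.0]] turn [-0.0, 0.001, -0.002] max/row 0.015330412731155936
```

View pics/w2.png

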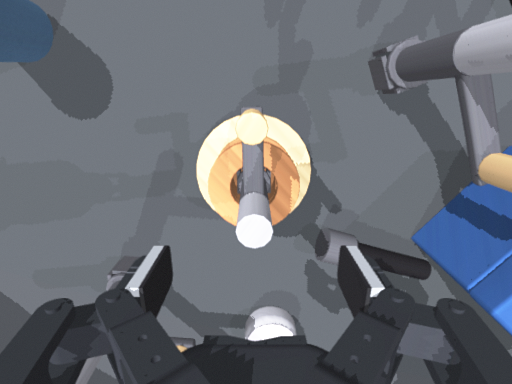

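Call:
apply_moves --travel '[[1.5,0.0,0.05],[1.5,0.0,0.05],[1.6,0.0,0.0],[1.5,0.0,0],[0,0,0],[0,0,0],[0,0,0],[0,0,0]]' --turn '[[0,0.001,-0.002],[0,0.001,-0.002],[0,0.001,-0.002],[0,0.001,-0.002],[0,0,0],[0,0,0],[0,0,0],[0,0,0]]' --grip '[0,0,0,0.3,0.6,0.8,0.8,0.8]' --newtons 50

```text
t: 3.33
eef_pos: [0.5163, -0.2611, 0.1536]
tool_rot: [0.331, 0.631, 0.324, -0.623]
contact_force: [-0.4, 0.8, -0.1]
gripper_width: 0.301
```

```bash
python3 -c "
from h import *
st()"
```

```text
t 3.33 p [ 0.5163 -0.2611  0.1536] yaw -34.81 tilt 0.0158 F [-0.36  0.79 -0.12] q [ 0.6    0.442 -0.304  1.874  0.172  0.836 -0.398] g 0.301
```

```bash
python3 - <<'E'
from h import *
o=st()
a=eyes.read_camera("wrist")[:,:,::-1]; b=eyes.read_camera("scene")[:,:,::-1]; c=eyes.read_camera("top")[:,:,::-1]
b=b[190:310,180:300]; c=c[130:240,290:400]
f=lambda x:cv2.resize(x,(384,384),interpolation=3)
cv2.imwrite("pics/m1.png",cv2.resize(np.hstack([a[100:],np.vstack([cv2.resize(b,(142,142)),cv2.resize(c,(142,142))])]),None,fx=1.2,fy=1.2)) if 0 else cv2.imwrite("pics/m1.png",np.hstack([cv2.resize(a[80:,120:400],(390,424)),cv2.resize(b,(390,424),interpolation=3)]))
st()
E
```

```text
t 3.33 p [ 0.5163 -0.2611  0.1536] yaw -34.81 tilt 0.0158 F [-0.36  0.79 -0.12] q [ 0.6    0.442 -0.304  1.874  0.172  0.836 -0.398] g 0.301
t 3.48 p [ 0.5158 -0.2606  0.1536] yaw -34.81 tilt 0.0145 F [-3.06  2.28  7.14] q [ 0.6    0.441 -0.304  1.874  0.171  0.837 -0.398] g 0.270
```

View pics/m1.png

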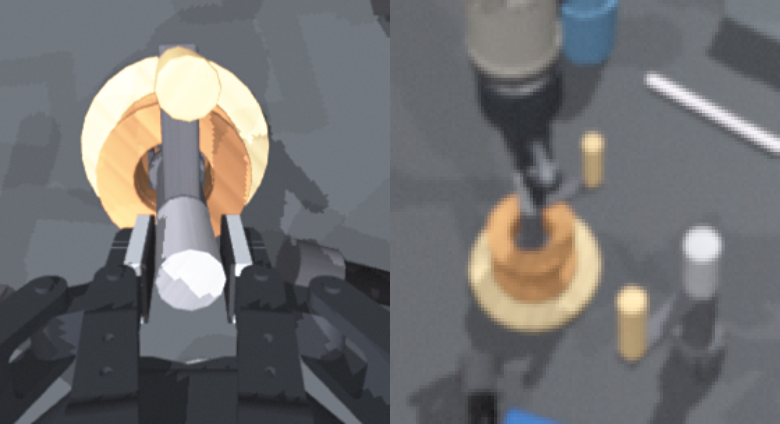

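```bash
python3 -c "
from h import *
st();plan([.5125,-.259,.144],-34.8,3)"
```

```text
t 3.48 p [ 0.5158 -0.2606  0.1536] yaw -34.81 tilt 0.0145 F [-3.06  2.28  7.14] q [ 0.6    0.441 -0.304  1.874  0.171  0.837 -0.398] g 0.270
travel [[0.32, -0.12, 0.02], [0.32, -0.12, 0.02], [0.32, -0.12, 0.02]] turn [-0.0, -0.002, -0.004] max/row 0.003185396968055911
```

Call:
apply_moves --travel '[[0,0,0],[0,0,0],[0.4,-0.1,0],[0.4,-0.1,0],[0.3,-0.1,0],[0,0,0],[0,0,0]]' --turn '[[0,0,0],[0,0,0],[0,-0.002,-0.004],[0,-0.002,-0.004],[0,-0.002,-0.004],[0,0,0],[0,0,0]]' --grip '[0.5,0.5,0.5,0.5,0.5,0.5,0.5]'

```text
t: 4.07
eef_pos: [0.5148, -0.2596, 0.1436]
tool_rot: [0.329, 0.627, 0.326, -0.626]
contact_force: [0.3, 0.1, -0.3]
gripper_width: 0.493
```

```bash
python3 - <<'E'
from h import *
o=st()
im=eyes.read_camera("wrist"); g=im.astype(int)
m=(g.min(2)>200).astype(np.uint8)
n,l,s,c=cv2.connectedComponentsWithStats(m)
for i in range(1,n):
    if s[i,4]>300 and 200<c[i,0]<320: print(s[i],c[i],pix2w("wrist",c[i],.162,o))
plan([.51,-.26,.144],-34.8,1)
cv2.imwrite("pics/w3.png",im[:,:,::-1])
E
```

```text
t 4.07 p [ 0.5148 -0.2596  0.1436] yaw -34.80 tilt 0.0056 F [ 0.34  0.06 -0.3 ] q [ 0.592  0.456 -0.299  1.878  0.18   0.828 -0.408] g 0.493
[ 180  123   87   98 3485] [222.076901   156.14375897] [ 0.53853637 -0.20574507  0.162     ]
[ 262  122   55   60 1424] [289.58918539 150.28300562] [ 0.56024707 -0.21819044  0.162     ]
[ 222  273   53   44 1639] [246.92434411 293.18608908] [ 0.51117837 -0.26037955  0.162     ]
travel [[-0.04, -0.37, 0.31]] turn [-0.0, 0.001, -0.005] max/row 0.004769089352500866
```

Call:
apply_moves --travel '[[0,-0.3,0.2],[0,0,0],[0,0,0],[0,0,0],[0,0,0],[0,0,0],[0,0,0],[0,0,0]]' --turn '[[0,0.001,-0.005],[0,0,0],[0,0,0],[0,0,0],[0,0,0],[0,0,0],[0,0,0],[0,0,0]]' --grip '[0.5,0.55,0.6,0.65,0.7,0.75,0.8,0.8]' --newtons 60

```text
t: 4.78
eef_pos: [0.5108, -0.2598, 0.1437]
tool_rot: [0.328, 0.627, 0.327, -0.627]
contact_force: [0.5, 0.9, -0.6]
gripper_width: 0.264
```

```bash
python3 -c "
from h import *
st()"
```

```text
t 4.78 p [ 0.5108 -0.2598  0.1437] yaw -34.82 tilt 0.0005 F [ 0.53  0.94 -0.57] q [ 0.598  0.453 -0.301  1.883  0.176  0.831 -0.402] g 0.264
```

Call:
apply_moves --travel '[[-0.5,0,0],[-1.2,0,0],[-2.0,0,0],[-2.0,0,0],[-2.0,0,0],[-2.0,0,0],[-1.5,0,0],[0,0,0]]' --turn '[[0,0,0],[0,0,0],[0,0,0],[0,0,0],[0,0,0],[0,0,0],[0,0,0],[0,0,0]]' --grip '[0.8,0.8,0.8,0.8,0.8,0.8,0.8,0.8]'

```text
t: 5.45
eef_pos: [0.5086, -0.2581, 0.2616]
tool_rot: [-0.326, -0.626, -0.33, 0.627]
contact_force: [0.5, 0.4, -3.2]
gripper_width: 0.265
```

```bash
python3 - <<'E'
from h import *
o=st()
a=eyes.read_camera("wrist")[:,:,::-1]; b=eyes.read_camera("scene")[:,:,::-1]
cv2.imwrite("pics/m2.png",np.hstack([cv2.resize(a[80:,120:400],(390,424)),cv2.resize(b[150:310,180:327],(390,424),interpolation=3)]))
plan([.564,.186,.25],-34.8,14)
E
```

```text
t 5.45 p [ 0.5086 -0.2581  0.2616] yaw -34.73 tilt 0.0063 F [ 0.45  0.38 -3.16] q [ 0.623  0.319 -0.325  1.776  0.111  1.071 -0.347] g 0.265
travel [[0.07, -1.47, -2.84], [0.07, -1.47, -2.84], [0.07, -1.47, -2.84], [0.07, -1.47, -2.84], [0.07, -1.47, -2.83], [0.07, -1.47, -2.83], [0.07, -1.47, -2.83], [0.07, -1.47, -2.83], [0.07, -1.47, -2.83], [0.07, -1.47, -2.83], [0.06, -1.47, -2.83], [0.06, -1.48, -2.83], [0.06, -1.48, -2.83], [0.06, -1.48, -2.83]] turn [0.0, 0.0, 0.001] max/row 0.031692533795798006
```

View pics/m2.png

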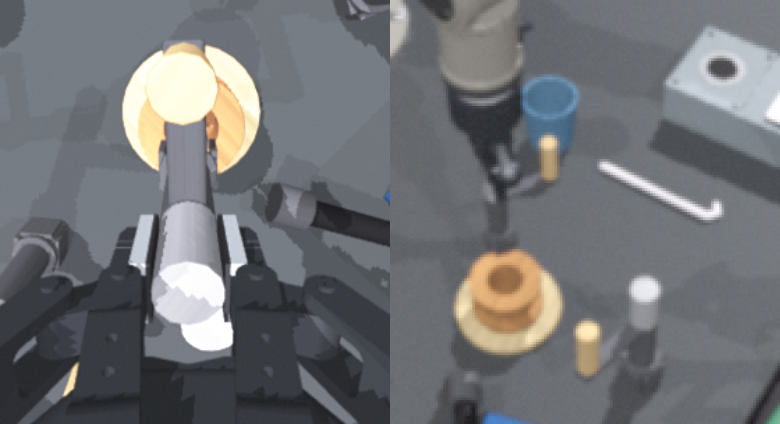

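Call:
apply_moves --travel '[[0,-1.6,-2.8],[0,-1.6,-2.8],[0,-1.6,-2.8],[0,-1.6,-2.8],[0,-1.6,-2.8],[0,-1.6,-2.8],[0,-1.6,-2.8],[0,-1.6,-2.8]]' --turn '[[0,0,0.001],[0,0,0.001],[0,0,0.001],[0,0,0.001],[0,0,0.001],[0,0,0],[0,0,0],[0,0,0]]' --grip '[0.8,0.8,0.8,0.8,0.8,0.8,0.8,0.8]'

```text
t: 6.22
eef_pos: [0.5222, -0.0018, 0.2459]
tool_rot: [-0.318, -0.621, -0.326, 0.638]
contact_force: [1.0, 0.5, -4.1]
gripper_width: 0.265
```

```bash
python3 -c "
from h import *
st();plan([.52,.065,.255],-34.8,2)"
```

```text
t 6.22 p [ 0.5222 -0.0018  0.2459] yaw -35.82 tilt 0.0262 F [ 0.99  0.49 -4.12] q [ 0.27   0.28  -0.456  1.881  0.136  1.038 -0.868] g 0.265
travel [[-0.45, -2.05, -2.64], [-0.45, -2.03, -2.66]] turn [-0.009, 0.007, 0.011] max/row 0.03341828082572013
```

Call:
apply_moves --travel '[[-0.3,-1.6,-2.2],[-0.3,-1.2,-1.6],[-0.2,-0.5,-0.8],[0,0,0],[0,0,0]]' --turn '[[-0.006,0.005,0.008],[-0.006,0.005,0.007],[-0.006,0.004,0.007],[0,0,0],[0,0,0]]' --grip '[0.8,0.8,0.8,0.8,0.8]'

```text
t: 6.63
eef_pos: [0.5169, 0.0658, 0.2475]
tool_rot: [-0.33, -0.621, -0.335, 0.627]
contact_force: [0.0, -1.2, -4.9]
gripper_width: 0.268
```

```bash
python3 - <<'E'
from h import *
o=st()
im=eyes.read_camera("wrist")
im=im[:,:,::-1].copy()
e=np.array([.5665,.184,.07]); u=w2pix("wrist",[e],o)[0]; print(u)
cv2.imwrite("pics/w4raw.png",im)
cv2.drawMarker(im,tuple(int(round(v)) for v in u),(0,0,255),0,6,1)
cv2.imwrite("pics/w4.png",cv2.resize(im,None,fx=1.4,fy=1.4,interpolation=3))
E
```

```text
t 6.63 p [0.5169 0.0658 0.2475] yaw -33.94 tilt 0.0117 F [ 0.01 -1.22 -4.86] q [ 0.177  0.274 -0.497  1.889  0.145  1.025 -0.974] g 0.268
[229.49505679  45.81257033]
```

View pics/w4.png

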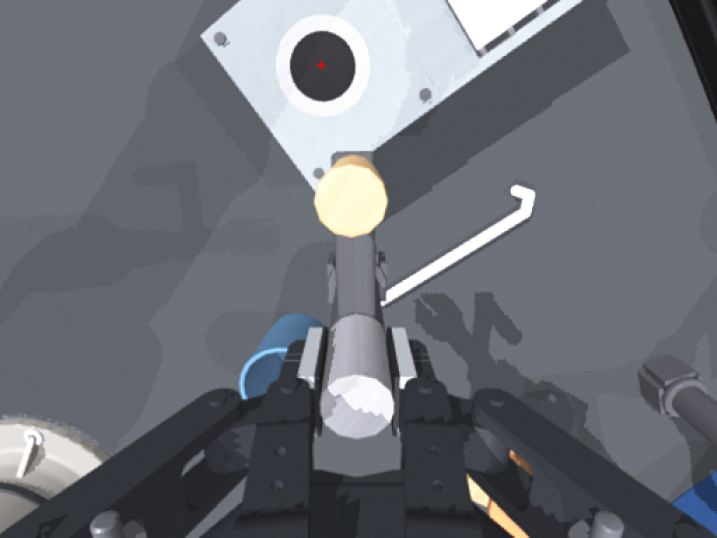

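```bash
python3 - <<'E'
from h import *
o=st()
im=cv2.imread("pics/w4raw.png").astype(int)
def cen(m,near):
    n,l,s,c=cv2.connectedComponentsWithStats(m.astype(np.uint8)); 
    i=min((k for k in range(1,n) if s[k,4]>60),key=lambda k:np.hypot(*(c[k]-near))); 
    ct=cv2.findContours((l==i).astype(np.uint8),0,1)[0][0]; return s[i,4],c[i],cv2.fitEllipse(ct)
a=cen(im.max(2)<75,(230,46)); print("wrist",a,pix2w("wrist",a[1],.07,o))
for n,nr in (("top",(199,173.6)),("scene",(305,175))):
    g=eyes.read_camera(n).astype(int)
    a=cen(g.max(2)<75,nr); print(n,a,pix2w(n,a[1],.07))
E
```

```text
t 6.68 p [0.5169 0.0654 0.2474] yaw -33.99 tilt 0.0119 F [ 0.36  1.04 -3.8 ] q [ 0.178  0.274 -0.497  1.889  0.145  1.025 -0.974] g 0.266
wrist (np.int32(1718), array([230.01164144,  46.80442375]), ((230.00990295410156, 46.803924560546875), (44.11686325073242, 47.71611022949219), 171.16603088378906)) [0.56641458 0.18256694 0.07      ]
top (np.int32(141), array([198.78014184, 173.09219858]), ((198.75677490234375, 173.09718322753906), (12.213562965393066, 12.890904426574707), 84.82465362548828)) [0.56570409 0.18551978 0.07      ]
scene (np.int32(64), array([283.140625, 154.8125  ]), ((283.38311767578125, 155.22007751464844), (8.793496131896973, 11.440240859985352), 31.102558135986328)) [0.44169141 0.23731487 0.07      ]
```

```bash
python3 - <<'E'
from h import *
o=st(); M=rot(o["tool_rot"]).as_matrix(); p=o["eef_pos"]
for nm,uv,h in (("bosstop",(357/1.4,404/1.4),.0183),("handletop",(351/1.4,200/1.4),.0283)):
    P=pix2w("wrist",uv,p[2]+h,o); print(nm,P,(M.T@(P-p)*1000).round(1))
# predicted tool-axis points: socket lower end corners
for r in (0,):
  for x in (-.0183,.0277,.0957,.1217):
    print(x,(w2pix("wrist",[p+M@np.array([x,0,0])],o)[0]*1.4).round(1))
plan([.567,.183,.225],-34.8,6)
E
```

```text
t 6.78 p [0.5175 0.0643 0.2478] yaw -34.13 tilt 0.0109 F [-0.7   0.26 -3.98] q [ 0.179  0.274 -0.496  1.889  0.145  1.025 -0.974] g 0.264
bosstop [0.51831505 0.06337839 0.26614947] [-18.3   1.    0.4]
handletop [0.55337515 0.11759584 0.27614947] [-28.6  -0.5 -64.1]
-0.0183 [353.6 403. ]
0.0277 [354.3 334.5]
0.0957 [354.8 279.9]
0.1217 [354.9 266.3]
travel [[0.38, -0.42, -2.1], [0.38, -0.43, -2.1], [0.38, -0.43, -2.1], [0.38, -0.44, -2.1], [0.38, -0.44, -2.1], [0.38, -0.45, -2.1]] turn [0.002, 0.001, 0.002] max/row 0.019781036414085556
```

Call:
apply_moves --travel '[[0.2,-0.5,-2.2],[0.3,-0.5,-2.2],[0.4,-0.5,-2.2],[0.4,-0.5,-2.1],[0.4,-0.5,-2.0],[0.2,-0.2,-1.2],[0,0,0],[0,0,0]]' --turn '[[0.002,0.001,0.003],[0.002,0.001,0.003],[0.002,0.001,0.003],[0.002,0.001,0.002],[0.002,0.001,0.002],[0.002,0.001,0.002],[0,0,0],[0,0,0]]' --grip '[0.8,0.8,0.8,0.8,0.8,0.8,0.8,0.8]'

```text
t: 7.45
eef_pos: [0.5691, 0.1636, 0.225]
tool_rot: [-0.323, -0.631, -0.315, 0.632]
contact_force: [-0.6, -0.8, -4.3]
gripper_width: 0.266
```

```bash
python3 -c "
from h import *
st();plan([.567,.183,.205],-34.8,3)"
```

```text
t 7.45 p [0.5691 0.1636 0.225 ] yaw -36.41 tilt 0.0108 F [-0.63 -0.81 -4.27] q [-0.01   0.411 -0.492  1.76   0.235  1.029 -1.226] g 0.266
travel [[0.66, -0.44, -0.48], [0.66, -0.44, -0.49], [0.67, -0.43, -0.49]] turn [-0.009, 0.002, -0.003] max/row 0.006677011255243985
```

Call:
apply_moves --travel '[[0.5,-0.5,-0.5],[0.6,-0.5,-0.5],[0.6,-0.4,-0.5],[0,0,0],[0,0,0]]' --turn '[[-0.009,0.002,-0.003],[-0.009,0.002,-0.003],[-0.009,0.002,-0.003],[0,0,0],[0,0,0]]' --grip '[0.8,0.8,0.8,0.8,0.8]'

```text
t: 7.87
eef_pos: [0.5663, 0.1797, 0.2059]
tool_rot: [-0.327, -0.626, -0.326, 0.629]
contact_force: [0.4, -1.1, -4.0]
gripper_width: 0.266
```

```bash
python3 - <<'E'
from h import *
o=st(); p=o["eef_pos"]; M=rot(o["tool_rot"]).as_matrix()
w=eyes.read_camera("wrist")[:,:,::-1].copy(); s=eyes.read_camera("scene")[:,:,::-1]
b=p+M@np.array([.1217,0,0]); print("bottom",b)
print(w2pix("wrist",[b,(.567,.183,.07)],o),w2pix("scene",[b,(.567,.183,.07)]))
plan([.567,.183,.205],-34.8,1)
cv2.imwrite("pics/m3.png",np.hstack([cv2.resize(w[80:320,150:360],None,fx=2.2,fy=2.2,interpolation=3)[:480],cv2.resize(s[115:215,250:320],(336,480),interpolation=3)]) if 0 else np.hstack([cv2.resize(w[80:320,150:360],(420,480),interpolation=3),cv2.resize(s[115:210,255:331],(384,480),interpolation=3)])[:,:800])
E
```

```text
t 7.87 p [0.5663 0.1797 0.2059] yaw -35.08 tilt 0.0033 F [ 0.35 -1.1  -4.02] q [-0.031  0.438 -0.499  1.77   0.246  0.998 -1.237] g 0.266
bottom [0.56609918 0.17938374 0.08420233]
[[253.49201384 190.20271352]
 [252.09915901 182.0064021 ]] [[304.85319282 173.8222061 ]
 [305.2512785  175.99532542]]
travel [[0.11, -0.14, -0.31]] turn [-0.005, 0.003, -0.0] max/row 0.003306076770865446
```

View pics/m3.png

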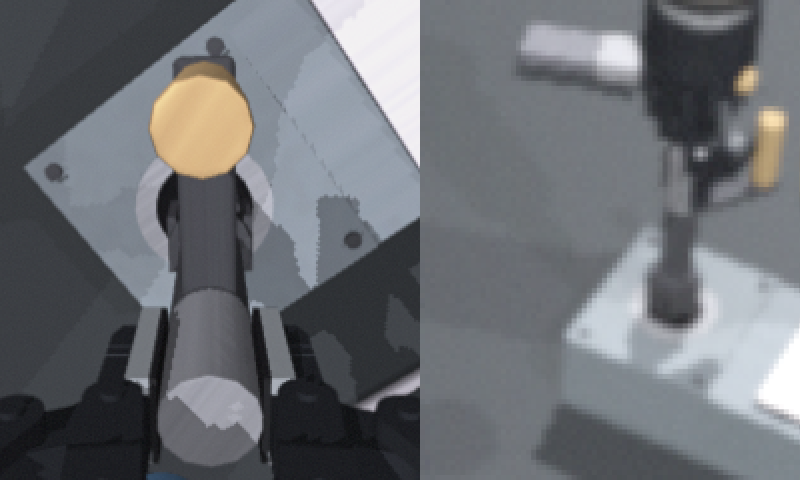

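Call:
apply_moves --travel '[[0,-0.14,-0.28],[0.3,0,0],[0,0,0]]' --turn '[[-0.004,0.002,0],[0,0,0],[0,0,0]]' --grip '[0.8,0.8,0.8]'

```text
t: 8.22
eef_pos: [0.5673, 0.1825, 0.2036]
tool_rot: [0.327, 0.627, 0.327, -0.627]
contact_force: [-0.5, 0.7, -5.1]
gripper_width: 0.262
```

```bash
python3 -c "
from h import *
o=st();print(o['torque']);plan([.567,.183,.19],-34.8,2)"
```

```text
t 8.22 p [0.5673 0.1825 0.2036] yaw -34.90 tilt 0.0012 F [-0.52  0.69 -5.13] q [-0.034  0.442 -0.499  1.771  0.249  0.991 -1.239] g 0.262
[-0.06715868 -0.00042946 -0.01208396]
travel [[0.68, -0.03, -0.01], [0.68, -0.03, -0.01]] turn [-0.001, 0.0, -0.001] max/row 0.0067768428245994355
```

Call:
apply_moves --travel '[[0.5,0,0],[0.5,0,0],[0.4,0,0],[0.3,0,0],[0.2,0,0]]' --turn '[[0,0,0],[0,0,0],[0,0,0],[0,0,0],[0,0,0]]' --grip '[0.8,0.8,0.8,0.8,0.8]'

```text
t: 8.63
eef_pos: [0.5676, 0.1834, 0.1845]
tool_rot: [0.327, 0.628, 0.327, -0.626]
contact_force: [-1.8, -0.0, -4.0]
gripper_width: 0.266
```

```bash
python3 -c "
from h import *
o=st();print(o['torque'])"
```

```text
t 8.63 p [0.5676 0.1834 0.1845] yaw -34.90 tilt 0.0022 F [-1.84 -0.   -4.02] q [-0.041  0.463 -0.493  1.787  0.263  0.954 -1.252] g 0.266
[-2.88316748e-04  3.41694827e-01 -3.29013388e-02]
```

Call:
apply_moves --travel '[[0.4,0,0.03],[0.4,0,0],[0.4,0,0],[0.4,0,0],[0.3,0,0],[0.2,0,0]]' --turn '[[0,0,-0.001],[0,0,-0.001],[0,0,0],[0,0,0],[0,0,0],[0,0,0]]' --grip '[0.8,0.8,0.8,0.8,0.8,0.8]'

```text
t: 9.13
eef_pos: [0.5671, 0.1828, 0.1597]
tool_rot: [-0.327, -0.627, -0.328, 0.627]
contact_force: [1.0, 0.4, -4.7]
gripper_width: 0.267
```

```bash
python3 -c "
from h import *
o=st();print(o['torque'])"
```

```text
t 9.13 p [0.5671 0.1828 0.1597] yaw -34.90 tilt 0.0015 F [ 1.02  0.35 -4.71] q [-0.048  0.493 -0.484  1.807  0.28   0.911 -1.265] g 0.267
[0.10849183 0.04035713 0.01756741]
```

Well entered cleanly. Now approach the stub top (TCP ≈ 0.1557) in 1–2 mm steps.

Call:
apply_moves --travel '[[0.15,0,0],[0.15,0,0],[0.15,0,0],[0.15,0,0]]' --turn '[[0,0,0],[0,0,0],[0,0,0],[0,0,0]]' --grip '[0.8,0.8,0.8,0.8]'

```text
t: 9.47
eef_pos: [0.5682, 0.1835, 0.1549]
tool_rot: [0.326, 0.628, 0.327, -0.626]
contact_force: [-3.5, -0.2, 8.9]
gripper_width: 0.265
```

```bash
python3 -c "
from h import *
o=st();print(o['torque'])"
```

```text
t 9.47 p [0.5682 0.1835 0.1549] yaw -34.92 tilt 0.0023 F [-3.47 -0.2   8.94] q [-0.051  0.5   -0.481  1.809  0.285  0.9   -1.27 ] g 0.265
[-0.24578878  1.26431341  0.02890681]
```

Call:
apply_moves --travel '[[0.05,0,0.03],[0.06,0,0.03],[0.06,0,0],[0.06,0,0]]' --turn '[[-0.06,0,-0.001],[-0.06,0,-0.001],[-0.06,0,0],[-0.06,0,0]]' --grip '[0.8,0.8,0.8,0.8]'

```text
t: 9.8
eef_pos: [0.5679, 0.1839, 0.1557]
tool_rot: [0.402, 0.582, 0.403, -0.581]
contact_force: [-1.5, -1.6, -0.3]
gripper_width: 0.265
```

```bash
python3 -c "
from h import *
o=st();print(o['torque'])"
```

```text
t 9.80 p [0.5679 0.1839 0.1557] yaw -20.67 tilt 0.0027 F [-1.53 -1.6  -0.31] q [-0.009  0.51  -0.539  1.806  0.32   0.912 -1.05 ] g 0.265
[-0.28208208  0.45115276 -0.00772954]
```

Call:
apply_moves --travel '[[0.08,-0.03,0.04],[0.08,-0.02,0.04],[0.08,0,0],[0.08,0,0]]' --turn '[[-0.06,0,-0.001],[-0.06,0,-0.001],[-0.06,0,0],[-0.06,0,0]]' --grip '[0.8,0.8,0.8,0.8]'

```text
t: 10.13
eef_pos: [0.5678, 0.1837, 0.1556]
tool_rot: [0.472, 0.528, 0.472, -0.526]
contact_force: [-3.4, 0.6, 2.8]
gripper_width: 0.265
```

```bash
python3 -c "
from h import *
o=st();print(o['torque'])"
```

```text
t 10.13 p [0.5678 0.1837 0.1556] yaw -6.26 tilt 0.0030 F [-3.41  0.59  2.82] q [ 0.033  0.522 -0.596  1.804  0.357  0.922 -0.829] g 0.265
[-0.1134652   1.15273151 -0.00422427]
```

Call:
apply_moves --travel '[[0.08,-0.05,0.02],[0.08,-0.05,0.02],[0.08,0,0],[0.08,0,0]]' --turn '[[-0.06,0,-0.001],[-0.06,0,-0.001],[-0.06,0,0],[-0.06,0,0]]' --grip '[0.8,0.8,0.8,0.8]'

```text
t: 10.47
eef_pos: [0.5674, 0.1842, 0.1556]
tool_rot: [0.534, 0.464, 0.534, -0.462]
contact_force: [-2.7, -0.3, 2.0]
gripper_width: 0.264
```

```bash
python3 -c "
from h import *
o=st();print(o['torque'])"
```

```text
t 10.47 p [0.5674 0.1842 0.1556] yaw 8.16 tilt 0.0037 F [-2.7  -0.3   2.04] q [ 0.073  0.536 -0.654  1.802  0.394  0.934 -0.609] g 0.264
[-0.09787472  0.67092421 -0.03142292]
```

Call:
apply_moves --travel '[[0.08,-0.03,0.04],[0.08,-0.03,0.04],[0.08,0,0],[0.08,0,0]]' --turn '[[-0.06,0,-0.002],[-0.06,0,-0.002],[-0.06,0,0],[-0.06,0,0]]' --grip '[0.8,0.8,0.8,0.8]'

```text
t: 10.8
eef_pos: [0.5676, 0.1842, 0.1555]
tool_rot: [0.588, 0.393, 0.588, -0.392]
contact_force: [-3.2, -0.5, 3.4]
gripper_width: 0.263
```

```bash
python3 -c "
from h import *
o=st();print(o['torque'])"
```

```text
t 10.80 p [0.5676 0.1842 0.1555] yaw 22.58 tilt 0.0026 F [-3.21 -0.49  3.4 ] q [ 0.112  0.553 -0.711  1.798  0.433  0.95  -0.388] g 0.263
[-0.26418132  1.13407685 -0.04979077]
```

Call:
apply_moves --travel '[[0.08,-0.03,0.05],[0.08,-0.03,0.04],[0.08,0,0],[0.08,0,0]]' --turn '[[-0.06,0,-0.001],[-0.06,0,-0.001],[-0.06,0,0],[-0.06,0,0]]' --grip '[0.8,0.8,0.8,0.8]'

```text
t: 11.13
eef_pos: [0.5673, 0.1839, 0.1553]
tool_rot: [0.633, 0.316, 0.633, -0.315]
contact_force: [-1.3, 0.5, -0.1]
gripper_width: 0.268
```

```bash
python3 -c "
from h import *
o=st();print(o['torque'])"
```

```text
t 11.13 p [0.5673 0.1839 0.1553] yaw 36.98 tilt 0.0012 F [-1.26  0.48 -0.1 ] q [ 0.151  0.571 -0.767  1.796  0.472  0.967 -0.167] g 0.268
[-0.02049423  0.72802872  0.00563116]
```

Call:
apply_moves --travel '[[0.1,0,0.02],[0.1,0,0],[0.1,0,0],[0.1,0,0]]' --turn '[[-0.04,0,0],[-0.04,0,0],[-0.04,0,0],[-0.04,0,0]]' --grip '[0.8,0.8,0.8,0.8]'

```text
t: 11.47
eef_pos: [0.567, 0.1833, 0.1522]
tool_rot: [0.657, 0.261, 0.657, -0.261]
contact_force: [-0.6, 0.8, -4.0]
gripper_width: 0.268
```

```bash
python3 -c "
from h import *
o=st();print(o['torque'])"
```

```text
t 11.47 p [0.567  0.1833 0.1522] yaw 46.63 tilt 0.0003 F [-0.56  0.83 -3.97] q [ 0.174  0.587 -0.803  1.797  0.502  0.974 -0.023] g 0.268
[ 0.22840268  0.20165169 -0.06980654]
```

Dropped in (z 0.1522, no contact force). Lower straight toward TCP ≈ 0.1337.

Call:
apply_moves --travel '[[0.2,0,0],[0.3,0,0],[0.3,0,0],[0.3,0,0],[0.2,0,0]]' --turn '[[0,0,0],[0,0,0],[0,0,0],[0,0,0],[0,0,0]]' --grip '[0.8,0.8,0.8,0.8,0.8]'

```text
t: 11.88
eef_pos: [0.5669, 0.1832, 0.138]
tool_rot: [0.656, 0.262, 0.657, -0.262]
contact_force: [-1.2, 0.5, -4.2]
gripper_width: 0.265
```

```bash
python3 -c "
from h import *
o=st();print(o['torque'])"
```

```text
t 11.88 p [0.5669 0.1832 0.138 ] yaw 46.45 tilt 0.0007 F [-1.18  0.48 -4.15] q [ 0.165  0.603 -0.791  1.808  0.518  0.951 -0.038] g 0.265
[0.18966488 0.21052439 0.01734872]
```

Call:
apply_moves --travel '[[0.15,0,0],[0.15,0,0],[0.12,0,0],[0.1,0,0],[0.08,0,0]]' --turn '[[0,0,0],[0,0,0],[0,0,0],[0,0,0],[0,0,0]]' --grip '[0.8,0.8,0.8,0.8,0.8]'

```text
t: 12.3
eef_pos: [0.5673, 0.1839, 0.1338]
tool_rot: [0.657, 0.263, 0.656, -0.263]
contact_force: [-3.3, -2.0, 3.4]
gripper_width: 0.264
```

```bash
python3 -c "
from h import *
o=st();print(o['torque'])"
```

```text
t 12.30 p [0.5673 0.1839 0.1338] yaw 46.39 tilt 0.0010 F [-3.25 -2.01  3.4 ] q [ 0.16   0.609 -0.787  1.809  0.525  0.944 -0.045] g 0.264
[-0.30537913  0.98688801 -0.01247963]
```

Call:
apply_moves --travel '[[0,0,0.05],[0,0,0.02],[0.02,0,0],[0.02,0,0],[0.02,0,0]]' --turn '[[-0.08,0,0],[-0.08,0,0],[-0.08,0,0],[-0.08,0,0],[-0.08,0,0]]' --grip '[0.8,0.8,0.8,0.8,0.8]'

```text
t: 12.72
eef_pos: [0.566, 0.1838, 0.1339]
tool_rot: [0.696, 0.121, 0.697, -0.123]
contact_force: [-1.5, 0.0, -1.2]
gripper_width: 0.27
```

```bash
python3 -c "
from h import *
o=st();print(o['torque'])"
```

```text
t 12.72 p [0.566  0.1838 0.1339] yaw 70.14 tilt 0.0032 F [-1.54  0.05 -1.24] q [ 0.219  0.643 -0.879  1.807  0.591  0.981  0.316] g 0.270
[ 0.03146418  0.51769313 -0.12628557]
```

Call:
apply_moves --travel '[[0.02,0,-0.03],[0.02,0,0],[0.02,0,0],[0.02,0,0],[0.02,0,0],[0.02,0,0]]' --turn '[[-0.08,0,-0.001],[-0.08,0,-0.001],[-0.08,0,-0.001],[-0.08,0,0],[-0.08,0,0],[-0.08,0,0]]' --grip '[0.8,0.8,0.8,0.8,0.8,0.8]'

```text
t: 13.22
eef_pos: [0.5661, 0.1839, 0.1339]
tool_rot: [0.704, -0.056, 0.706, 0.053]
contact_force: [-1.7, 0.2, -1.5]
gripper_width: 0.268
```

```bash
python3 -c "
from h import *
o=st();print(o['torque'])"
```

```text
t 13.22 p [0.5661 0.1839 0.1339] yaw 98.84 tilt 0.0059 F [-1.75  0.22 -1.45] q [ 0.281  0.692 -0.985  1.802  0.674  1.03   0.753] g 0.268
[ 0.08564984  0.58917654 -0.1060436 ]
```

```bash
python3 -c "
from h import *
plan([.5663,.1835,.1335],127.5,6)"
```

```text
travel [[0.01, -0.01, 0.0], [0.01, -0.01, 0.0], [0.01, -0.01, 0.0], [0.01, -0.01, 0.0], [0.01, -0.01, 0.0], [0.01, -0.01, -0.0]] turn [-0.083, -0.001, 0.001] max/row 6.870184260781194e-05
```

Call:
apply_moves --travel '[[0.02,-0.01,0],[0.02,-0.01,0],[0.02,-0.01,0],[0.02,-0.01,0],[0.02,-0.01,0],[0.02,0,0]]' --turn '[[-0.083,-0.002,0.002],[-0.083,-0.002,0.002],[-0.083,-0.001,0.001],[-0.083,-0.001,0.001],[-0.083,0,0],[-0.083,0,0]]' --grip '[0.8,0.8,0.8,0.8,0.8,0.8]'

```text
t: 13.72
eef_pos: [0.5659, 0.183, 0.1338]
tool_rot: [0.668, -0.233, 0.667, 0.234]
contact_force: [-1.5, 0.7, -1.7]
gripper_width: 0.262
```

```bash
python3 - <<'E'
from h import *
o=st();print(o['torque'])
s=eyes.read_camera("scene")[:,:,::-1]; t=eyes.read_camera("top")[:,:,::-1]
th={}
# predict flap edge for various angles: hinge along vent +y edge
W=np.array([.567,.1832]);yaw=np.radians(1.07); ex=np.array([np.cos(yaw),np.sin(yaw)]); ey=np.array([-ex[1],ex[0]])
for a in (.8,1.0,1.2,1.4):
    P=[]
    for x in (.0905,.2045):
        q=W+ex*x+ey*(.058-.104*np.cos(a)); P.append([*q,.072+.104*np.sin(a)])
    print(a,"scene",w2pix("scene",P).round(1).tolist(),"top",w2pix("top",P).round(1).tolist())
cv2.imwrite("pics/m4.png",np.hstack([cv2.resize(s[100:220,260:380],(400,400),interpolation=3),cv2.resize(t[80:200,150:270],(400,400),interpolation=3)]))
E
```

```text
t 13.72 p [0.5659 0.183  0.1338] yaw 128.58 tilt 0.0018 F [-1.55  0.73 -1.7 ] q [ 0.346  0.749 -1.095  1.803  0.757  1.077  1.213] g 0.262
[ 0.06198051  0.60053718 -0.03176886]
0.8 scene [[328.2, 173.0], [358.4, 185.5]] top [[201.5, 136.7], [201.4, 99.7]]
1.0 scene [[330.6, 167.6], [360.8, 179.9]] top [[195.4, 135.6], [195.4, 98.2]]
1.2 scene [[333.1, 162.4], [363.3, 174.6]] top [[188.6, 134.8], [188.6, 97.2]]
1.4 scene [[335.6, 157.9], [365.8, 169.9]] top [[181.4, 134.4], [181.5, 96.7]]
```

View pics/m4.png

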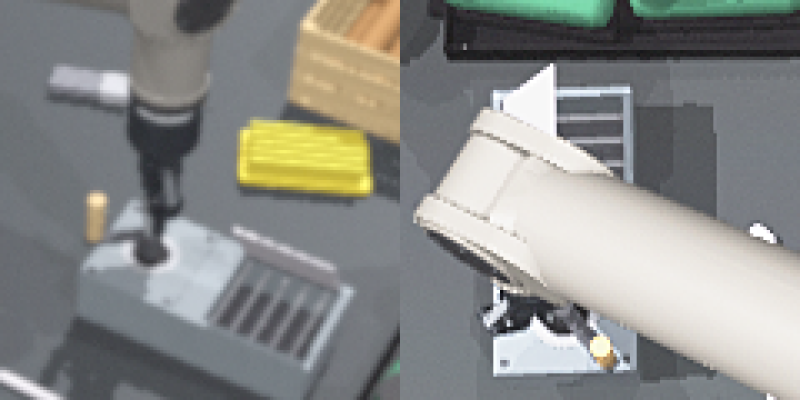

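Call:
apply_moves --travel '[[0.02,0,0],[0.02,0,0],[0.02,0,0],[0.02,0,0],[0,0,0]]' --turn '[[-0.08,0,0],[-0.08,0,0],[-0.08,0,0],[-0.07,0,0],[0,0,0]]' --grip '[0.8,0.8,0.8,0.8,0.8]'

```text
t: 14.23
eef_pos: [0.566, 0.183, 0.1339]
tool_rot: [0.625, -0.332, 0.624, 0.332]
contact_force: [-1.6, -0.1, -0.6]
gripper_width: 0.269
```

```bash
python3 - <<'E'
from h import *
o=st();print(o['torque'])
t=eyes.read_camera("top")[:,:,::-1]; s=eyes.read_camera("scene")[:,:,::-1]
cv2.imwrite("pics/m5.png",np.hstack([cv2.resize(s[100:220,260:380],(400,400),interpolation=3),cv2.resize(t[80:200,150:270],(400,400),interpolation=3)]))
E
```

```text
t 14.23 p [0.566  0.183  0.1339] yaw 145.95 tilt 0.0014 F [-1.57 -0.13 -0.57] q [ 0.375  0.785 -1.154  1.801  0.804  1.114  1.483] g 0.269
[-0.03516079  0.49426878  0.00786665]
```

View pics/m5.png

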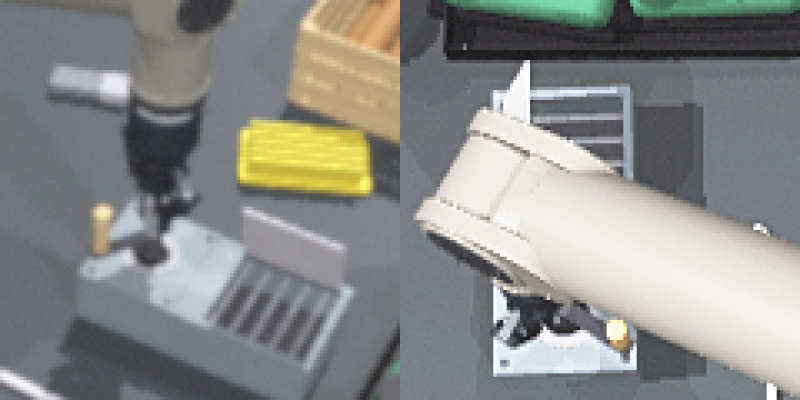

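Call:
apply_moves --travel '[[0,0,0],[0,0,0],[0,0,0],[0,0,0],[0,0,0]]' --turn '[[0,0,0],[0,0,0],[0,0,0],[0,0,0],[0,0,0]]' --grip '[0.6,0.55,0.5,0.45,0.45]' --newtons 20

```text
t: 14.75
eef_pos: [0.569, 0.1829, 0.1353]
tool_rot: [0.629, -0.328, 0.624, 0.327]
contact_force: [-0.1, -0.0, -0.3]
gripper_width: 0.554
```

```bash
python3 -c "
from h import *
o=st();print(o['torque'])"
```

```text
t 14.75 p [0.569  0.1829 0.1353] yaw 145.18 tilt 0.0077 F [-0.09 -0.02 -0.27] q [ 0.374  0.782 -1.15   1.798  0.806  1.111  1.472] g 0.554
[ 0.00029365 -0.01899106  0.00452578]
```

Call:
apply_moves --travel '[[-0.8,0,0],[-1.5,0,0],[-2,0,0],[-2,0,0],[-2,0,0],[-2,0,0],[-1,0,0],[0,0,0]]' --turn '[[0,0,0],[0,0,0],[0,0,0],[0,0,0],[0,0,0],[0,0,0],[0,0,0],[0,0,0]]' --grip '[0.45,0.45,0.45,0.45,0.45,0.45,0.45,0.45]'

```text
t: 15.42
eef_pos: [0.5679, 0.1842, 0.2608]
tool_rot: [0.63, -0.328, 0.623, 0.327]
contact_force: [-0.2, -0.0, -0.3]
gripper_width: 0.549
```

```bash
python3 - <<'E'
from h import *
o=st()
w=eyes.read_camera("wrist")[:,:,::-1]; s=eyes.read_camera("scene")[:,:,::-1]
W=[.567,.1832]
print("scene boss top pred",w2pix("scene",[[*W,.152],[*W,.07]]),"wrist",w2pix("wrist",[[*W,.152]],o))
cv2.imwrite("pics/m6.png",np.hstack([cv2.resize(w[40:340,100:400],(400,400)),cv2.resize(s[100:220,260:380],(400,400),interpolation=3)]))
E
```

```text
t 15.42 p [0.5679 0.1842 0.2608] yaw 145.22 tilt 0.0106 F [-0.2  -0.02 -0.31] q [ 0.445  0.657 -1.27   1.689  0.659  1.286  1.574] g 0.549
scene boss top pred [[306.96748881 159.99645662]
 [305.27686962 175.96198266]] wrist [[256.69491992 194.0787864 ]]
```

View pics/m6.png

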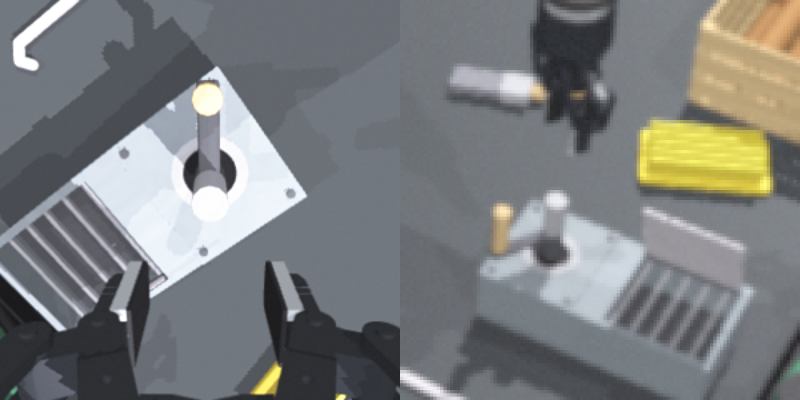

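```bash
python3 -c "
from h import *
bot.hand_in(); st()"
```

```text
the job is handed in; nothing more can be done
the job is handed in; nothing more can be done
```

The vent is open: the crank is seated in the winder well, the flap stands at about 1.2 rad (roughly 69°), and I handed the job in at about 15.4 s. The hand-in gives no verdict, so the result rests on my own checks below.

I lifted the smallest crank out of the spool, lowered it into the well and felt for the stub with mostly 4–7 N (13 N at first touch). It dropped in after about 80° of anticlockwise turning. I seated it, wound it about 100° anticlockwise, released it and lifted clear.

- **Seating:** the crank went down 22 mm from resting on the stub, which matches the stub's height. In the last pictures its boss top is within a pixel of where a fully home crank should be.
- **Flap angle:** the top and scene pictures agree on about 1.19–1.2 rad, inside the 1.05–1.40 range.
- **Clearance:** after lifting off, the gripper touches nothing. The bystanders in the last view look unmoved; I did not measure them.
- **Disagreements:** the cameras differed by 3–5 mm on the crank's and well's positions. I used the wrist camera for the fine alignment.
- **First grip:** it sat about 10 mm too high and off-centre, so I opened and gripped again before lifting.

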